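Roll two specimen tubes onto the alignment line

TASK

Line up the two specimen tubes on the dark line of the grey board: with a fingertip on top of the lying tube, roll first the short tube and then the long one, until each lies along the line with the line running under its middle. Only roll them over the board, never pick them up or just shove them along, leave the small cover-glass box, the marker and the timer where they are, and finish with the hand clear and both tubes lying still.

Things in the scene. Friction and masses are not known exactly. Their poses are not given: they have to be found in the camera images.
- board: Fixed grey board, 180 mm (own x) by 350 mm (own y), top 8 mm above the worktop, matt: resting tubes stay. Origin: centre of underside. Dark line 10 mm wide along board x = 0, parallel to y. Lips 13 mm high at x = +-86 mm; a wall stands close behind the far one. Tubes start about parallel to the line, 40 to 54 mm off it: one at -x, y about +100 mm, one at +x, y about -100 mm; which is where varies.
- short_tube: Shorter lying glass tube, stone core, flush grey cap, paper label: straight cylinder 28 mm thick, 70 mm long, about 50 g. Origin: its centre, 14 mm above the board (tube top 36 mm above the worktop). Own y: cylinder axis; own z: through the label, up at the start, turns as it rolls. A fingertip pressed lightly on top and moved across the axis rolls it by half the finger's travel.
- long_tube: The longer lying specimen tube: same build and same 28 mm diameter, 100 mm long, about 50 g. Origin and axes as for the short tube.
- cover_box: Small square box of cover glasses, 31x31x16 mm, standing loose on the board in the gap between the two tubes, on the near side of the line. Origin: centre of its underside. To be left alone.
- marker: Black lab marker, 128 mm long, 17 mm thick, lying loose on the worktop to the left of and nearer than the board. Origin: middle of its underside, long axis along its own y. To be left alone.
- timer: White and blue lab timer, 52x84x35 mm, standing loose on the worktop to the right of the board. Origin: centre of its underside. To be left alone.
Not all that is in view belongs to the job. Leave any brown look-alike of the short_tube alone.

How it is judged:
By the outcome, as a careful person would: the job done as asked, in the order asked, and still so for the second after the job is handed in, with the robot touching nothing.
It also fails if it takes over 72 s, if anything falls off the work surface, if the arm or the gripper's body presses on something with over 40 N, if the wrist force passes 120 N, or if a joint passes its speed limit or range.

ROBOT

A 7-joint arm with a two-finger parallel gripper is mounted at the origin on the work surface; the furniture and walls round the work are solid. World frame = base frame: x ahead of the robot, y to its left, z up, the work surface at z = 0. Lengths are in mm, angles in rad, forces in N, time in s.
With the tool pointing down it reaches from about 400 to 875 mm from the base axis. Payload 4.4 kg.
Tool frame: the origin (TCP) lies at the very end of the fingers, on their centre line; the grasp point (between the pads) lies 19 mm behind it; z points along the fingers, y is the direction in which the jaws open and shut (so a half turn about z gives the same grasp; the last joint's range is limited). The gripper opens to 85 mm and grips with 20 to 120 N. Pads are 22 mm wide; open, the fingers measure 114 mm over their backs; the gripper's body (76 mm by 85 mm) begins 54 mm behind the grasp point. The pads swing forward as they close: fully open they stand 13 mm farther back than shut.
Start: joints at [1.196, 0.628, 0.038, 1.517, -0.027, 0.996, -0.02], TCP at [197.573, -619.26, 231.313] pointing down, gripper open.
Joint ranges: [-3.06, 3.06], [-0.37, 2.12], [-1.25, 1.32], [0.18, 2.47], [-1.1, 4.24], [0.23, 1.98], [-2.94, 2.94]. Speed limits (rad/s): [2.57, 2.57, 3.14, 3.14, 3.14, 3.14, 3.14].

INTERFACE

Orientations are given as [roll, pitch, yaw] about the fixed x, y, z axes, in that order (R = Rz(yaw) Ry(pitch) Rx(roll)).
In Python, from cell import ctrl gives the robot as it stands.
- The arm moves only by the shell command python3 -m crank 'ROWS' [OPENING]. ROWS is JSON, a list that holds one entry, the list of rows, each a list of 6 numbers: the shift along the tool's x, y, z in units of 30 mm (1.0 is 30 mm), then the turn, a rotation vector about the tool's x, y, z in units of 6 degrees (1.0 is 6 degrees). In form: [[[tx, ty, tz, rx, ry, rz], ...]]. A call has 1 to 12 rows; each row shifts and turns the pose as measured when the row begins, along the tool's axes as they then stand; what a row does not reach is not made up. A row lasts 1/12 s, in which the tool goes at most 41.7 mm and 7.16 degrees, less where a joint would pass 70% of its speed; a pose out of reach is approached as far as the arm can. A call is refused whole if a number of a shift passes 1 or a number of a turn 1, either way. A call with a gripper value outside its range is refused whole. OPENING is the gripper command: -1 is fully open, 1 is shut, values between are in proportion, set as the call begins (- or left out, the last holds). The fingers move at their own pace and stop on an object; the grip force is fixed at half the most. Time passes only in rows, so rows that do not move let the fingers close. It gives the time, the measured TCP pose, the force and the opening at its end, in the units of the state.
- ctrl.read_state(): the state, without advancing time (a new reading comes with each control period).
- ctrl.get_image(name): name is "scene" or "top" or "wrist"; returns a dict with "color" (400x640x3 uint8, red, green, blue), "depth" (400x640 float32, mm along the optical axis (not along the pixel's ray), 0 where there is no reading), "camera_matrix" (3x3 intrinsics, pixels), "R" (3x3) and "t" (3): a world point X has camera coordinates R X + t. Camera axes: x right, y down, z forward; pixel columns grow to the right and rows downward; lengths in mm; the calibration is good to about 2 mm. A picture is of the moment at which its call begins.
- ctrl.finish_job(): hands the job in, once; it reports no verdict.
Trained networks look in a picture, given as the dict that the camera call returned (one of the last four; its "shot" number tells which), for a name from the list of things; names that differ only in an ending like _2 or _b are one class to them, and where a whole thing is asked for, a point or a joint stands for the part that bears it (a point fixed in the world has none). Each returns a list of dicts, best first, with "conf" (0 to 1); they miss things now and then, are a little off and sometimes report something else, mostly with a low value. They report only what shows in the picture. A call takes as long as a camera call. They do not tell look-alikes from the thing itself.
- ctrl.search_frame(query, picture): "extent" ([centre column, centre row, width, height] in pixels, round what is visible of it).
The state is a dict: "clock": time; "qpos": joint angles; "qd": joint speeds; "tau": joint torques, N m; "eef_pos": TCP position; "tool_rot": TCP orientation; "force": force on the tool from outside, world axes, zero at the start; "torque": the same for the moment, N m; "width": finger opening in mm.
Only numpy, scipy, OpenCV 4.12 (cv2) and the standard library are available. Lean on these libraries where they do the work, as an engineer would, in place of code of your own. Each camera call takes 0.05 s, during which the arm holds its last target. There are 200 camera calls.

## Working session

There is one attempt and no reset: what is moved stays moved. The work goes in short steps, Python scripts to look and compute and a shell command to move; the robot and the scene stay as the last step left them, time stands still between calls to the robot, and variables do not carry over. Pictures are saved under pics/ and viewed, about 8 in all and at most 12, crops included, and the job is handed in when it is done.

```bash
mkdir -p pics; ls; python3 - <<'E'
from cell import ctrl
import cv2
s=ctrl.read_state(); print(s)
for n in("top","scene"):
    p=ctrl.get_image(n); cv2.imwrite(f"pics/{n}0.png",p["color"][:,:,::-1])
    print(n,p["camera_matrix"].tolist(),p["R"].tolist(),p["t"].tolist())
    for q in("short_tube","long_tube","cover_box","marker","timer","board"):
        print(q,[(round(d["conf"],2),[round(float(v)) for v in d["extent"]]) for d in ctrl.search_frame(q,p)])
E
```

```text
pics
{'clock': 0.0, 'qpos': array([ 1.19622066,  0.6293331 ,  0.03841773,  1.51837705, -0.02699087,
        0.99628551, -0.02000406]), 'qd': array([1.12496490e-03, 3.40670796e-05, 1.07165602e-03, 9.72563123e-04,
       1.04580356e-03, 8.30855018e-04, 1.20902668e-03]), 'tau': array([ 1.12494363e-03, -5.63416529e+01,  1.22611731e+00, -1.93449658e+01,
        1.08547646e-02,  1.05100160e-02, -1.40618798e-05]), 'eef_pos': array([ 197.37867235, -618.65157405,  230.39418959]), 'tool_rot': array([-3.13970701e+00,  1.77876220e-05,  3.08795986e-01]), 'force': array([ 0.4057631 ,  0.05441106, -0.09904659]), 'torque': array([-0.02960946,  0.01707899,  0.02926646]), 'width': 85.62336577402567}
top [[489.431431910052, 0.0, 314.4226494328273], [0.0, 489.431431910052, 196.11703079220447], [0.0, 0.0, 1.0]] [[-0.034097612457791304, -0.9994137989454339, 0.003067784564548945], [-0.976911900900446, 0.03268182627671965, -0.21112800882473146], [0.21090398456111698, -0.010195916274397376, -0.9774536063607159]] [134.28075600602364, 417.0971539633048, 1264.8900786322388]
short_tube [(0.82, [206, 162, 19, 28]), (0.73, [266, 184, 32, 11])]
long_tube [(0.67, [337, 157, 38, 11]), (0.39, [228, 236, 40, 23])]
cover_box []
marker [(0.47, [228, 234, 47, 30])]
timer [(0.97, [429, 194, 33, 28])]
board [(0.77, [298, 170, 131, 66])]
scene [[374.05642942310146, 0.0, 320.86650840359164], [0.0, 374.05642942310146, 206.37991306711817], [0.0, 0.0, 1.0]] [[-0.8352747640779314, -0.5493082747914835, 0.024010159103165587], [-0.33030062494704115, 0.4663847545991755, -0.820601461025424], [0.43956520068602967, -0.6933582623168705, -0.5709962823195786]] [415.942065170973, 126.13250675358725, 878.4782768184813]
short_tube [(0.75, [203, 266, 25, 30]), (0.59, [271, 242, 28, 25])]
long_tube []
cover_box [(0.43, [301, 222, 18, 17])]
marker [(0.78, [290, 296, 14, 50])]
timer []
board []
```

```bash
cat >h.py <<'E'
import numpy as np
def back(p,u,v,z):
    K,R,t=map(np.array,(p["camera_matrix"],p["R"],p["t"]))
    d=R.T@np.linalg.solve(K,[u,v,1.]); c=-R.T@t
    return c+d*(z-c[2])/d[2]
def cloud(p):
    K,R,t=map(np.array,(p["camera_matrix"],p["R"],p["t"]))
    v,u=np.mgrid[:400,:640]; d=p["depth"]
    c=np.stack([(u-K[0,2])/K[0,0]*d,(v-K[1,2])/K[1,1]*d,d],-1)
    return (c-t)@R
E
python3 - <<'E'
from cell import ctrl
from h import *
import cv2
p=ctrl.get_image("top")
c=p["color"][120:270,180:460,::-1]
cv2.imwrite("pics/c1.png",cv2.resize(c,None,fx=2.85,fy=2.85,interpolation=cv2.INTER_CUBIC))
for n,u,v,z in [("short?",266,184,22),("brown?",206,162,14),("long",337,157,22),("board",298,170,8)]: print(n,back(p,u,v,z).round())
E
```

```text
short? [465. 251.  22.]
brown? [535. 418.  14.]
long [535.  54.  22.]
board [505. 163.   8.]
```

View pics/c1.png

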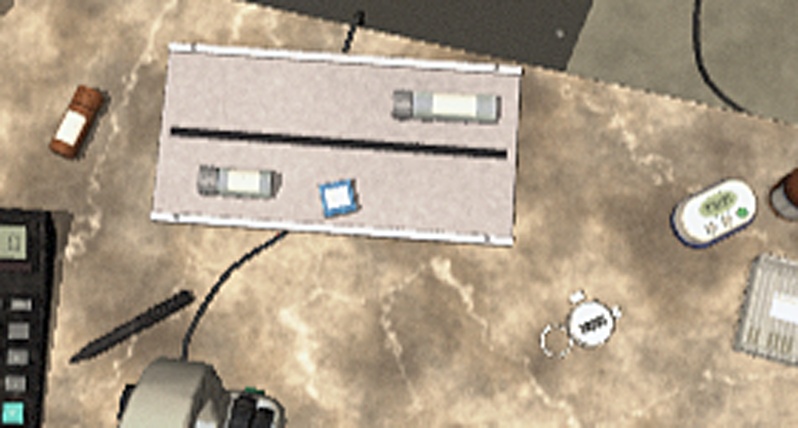

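View pics/scene0.png

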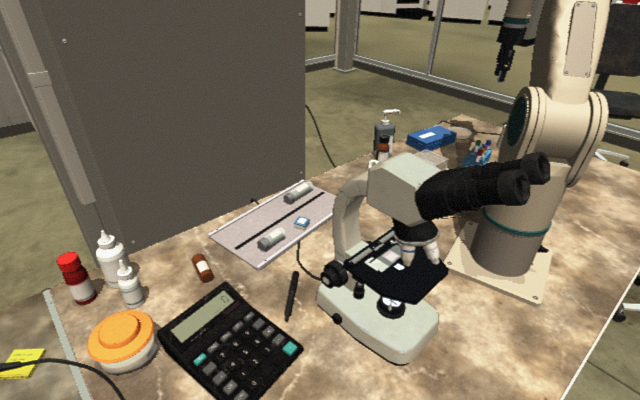

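Candidates for the short tube in the top image: the clear tube with the grey cap at (266,184) and the brown look-alike at (206,162). The crop shows the clear one is on the board, near side, so I choose that. The long tube is at (337,157), on the far side. The cover box is at (298,189), and a microscope stands in front of the board.

```bash
cat >>h.py <<'E'
import cv2
def measure(p,fr=None,show=True):
    C=cloud(p); col=p["color"].astype(int); ok=p["depth"]>0
    reg=ok&(abs(C[...,0]-505)<130)&(abs(C[...,1]-160)<200)
    dark=(reg&(col.max(-1)<70)&(abs(C[...,2]-8)<8)).astype(np.uint8)
    n,l,s,_=cv2.connectedComponentsWithStats(dark)
    out={}
    if n>1:
        # elongated component nearest centre
        i=max(range(1,n),key=lambda i:s[i,2]*(s[i,2]>80)+s[i,4]*.01)
        v,u=np.nonzero(l==i); P=np.array([back(p,a,b,8)[:2] for a,b in zip(u,v)])
        vx,vy,x0,y0=cv2.fitLine(P.astype(np.float32),cv2.DIST_HUBER,0,.01,.01).ravel()
        d=np.array([vx,vy])*np.sign(vy); q=(P-[x0,y0])@d
        c=np.array([x0,y0])+d*(q.max()+q.min())/2
        out["line"]=(c,np.degrees(np.arctan2(-d[0],d[1])),np.ptp(q))
    out["reg"]=reg; out["C"]=C
    return out
E
python3 - <<'E'
from cell import ctrl
from h import *
p=ctrl.get_image("top"); m=measure(p); print(m["line"])
C=m["C"];c,yaw,_=m["line"];a=np.radians(yaw);ex=np.array([np.cos(a),np.sin(a)]);ey=np.array([-ex[1],ex[0]])
ok=p["depth"]>0
B=np.stack([(C[...,:2]-c)@ex,(C[...,:2]-c)@ey],-1)
t=ok&(abs(B[...,0])<78)&(abs(B[...,1])<170)&(C[...,2]>22)
n,l,s,_=cv2.connectedComponentsWithStats(t.astype(np.uint8))
for i in range(1,n):
    if s[i,4]<20: continue
    k=l==i; P=B[k]; h=C[...,2][k]
    r=cv2.minAreaRect(P.astype(np.float32))
    print("blob",s[i],P.mean(0).round(1),"x",P[:,0].min().round(1),P[:,0].max().round(1),"y",P[:,1].min().round(1),P[:,1].max().round(1),"z",h.max().round(1),np.percentile(h,80).round(1),"rect",r)
    # slope of ridge
    k2=h>h.max()-6; f=np.polyfit(P[k2,1],P[k2,0],1); print("ridge",f, np.polyval(f,P[:,1].mean()))
# obstacles around
for x0 in range(80,260,20):
    k=ok&(abs(B[...,1])<250)&(B[...,0]>x0)&(B[...,0]<x0+20); print(x0,k.sum(),C[...,2][k].max().round() if k.any() else None)
p2=ctrl.get_image("scene");C2=cloud(p2);B2=np.stack([(C2[...,:2]-c)@ex,(C2[...,:2]-c)@ey],-1);ok2=p2["depth"]>0
k=ok2&(abs(B2[...,1])<250)&(C2[...,2]>60)&(B2[...,0]>60)&(B2[...,0]<400); print("wall x",np.percentile(B2[k][:,0],[1,10,50,90]) if k.any() else None,[ (B2[k&(abs(B2[...,1]-y)<30)][:,0].min(), C2[...,2][k&(abs(B2[...,1]-y)<30)].max()) for y in(-200,-130,-60,0,60,130,200) if (k&(abs(B2[...,1]-y)<30)).any()])
# tall things near
k=ok2&(C2[...,2]>60)&(C2[...,0]>150)&(C2[...,0]<480)&(abs(C2[...,1])<500)
for y in range(-300,500,50):
    q=k&(abs(C2[...,1]-y)<25)
    if q.sum()>5: print(y,"x",C2[q][:,0].min().round(),C2[q][:,0].max().round(),"z",C2[q][:,2].max().round())
E
```

```text
(array([506.32435143, 161.73059167]), np.float32(-5.98588), np.float64(326.7918173957257))
blob [318 152  36  11 348] [ 36.1 -99.9] x 23.5 52.6 y -149.4 -51.2 z 41.5 36.3 rect ((37.887603759765625, -100.27671813964844), (28.115774154663086, 97.84706115722656), 1.006822943687439)
ridge [-0.04379605 33.43842539] 37.814049083606356
blob [249 178  27  12 250] [-53.1  94.5] x -66.2 -36.6 y 59.4 129.7 z 41.3 36.0 rect ((-52.514625549316406, 94.48721313476562), (69.8163833618164, 29.498699188232422), 87.60883331298828)
ridge [-7.48668653e-04 -5.19109878e+01] -51.98174790768648
blob [292 183  13  13  85] [-60.2  -4.2] x -76.9 -41.2 y -21.1 12.8 z 30.8 26.3 rect ((-59.87675476074219, -3.5969467163085938), (30.706331253051758, 29.827003479003906), 15.334413528442383)
ridge [ -0.06440201 -61.58730078] -61.319717695145066
80 950 20.0
100 780 12.0
120 6775 629.0
140 7972 600.0
160 6640 557.0
180 5674 511.0
200 545 469.0
220 0 None
240 0 None
wall x [129.52217384 140.21449285 175.04397668 198.50602546] [(np.float64(125.2404446946185), np.float64(487.801627684521)), (np.float64(135.23134032019576), np.float64(491.4430185867688)), (np.float64(146.73203020461878), np.float64(495.2600739130657)), (np.float64(154.71290499543048), np.float64(498.4343032496528)), (np.float64(164.99605652304416), np.float64(501.5749937812764)), (np.float64(175.27625712914454), np.float64(505.079883967281)), (np.float64(186.24327103840872), np.float64(508.8153588508356))]
-300 x 419.0 480.0 z 164.0
-250 x 418.0 454.0 z 101.0
250 x 158.0 246.0 z 288.0
300 x 150.0 279.0 z 346.0
350 x 150.0 275.0 z 346.0
400 x 150.0 193.0 z 161.0
```

```bash
python3 -m crank '[[[0.9,-0.4,-0.4,0,0,1],[0.9,-0.6,-0.4,0,0,1],[0.9,-0.8,0,0,0,1],[0.9,-0.9,0,0,0,1],[0.7,-1,0,0,0,0],[0.7,-1,0,0,0,0],[0.7,-1,0,0,0,0],[0.5,-1,0,0,0,0],[0,-1,0,0,0,0],[0,-1,0,0,0,0],[0,-1,0,0,0,0],[0,-1,0,0,0,0]]]' 1
cat >>h.py <<'E'
O=np.array([506.32,161.73]); A=np.radians(-5.99); EX=np.array([np.cos(A),np.sin(A)]); EY=np.array([-EX[1],EX[0]])
def st():
    from cell import ctrl
    s=ctrl.read_state(); q=s["eef_pos"][:2]-O
    print("t",round(s["clock"],2),"board",(q@EX).round(1),(q@EY).round(1),"z",s["eef_pos"][2].round(1),"yaw",np.degrees(s["tool_rot"]).round(1),"F",s["force"].round(1),"w",round(s["width"],1),"q",s["qpos"].round(2))
E
python3 -c "from h import *;st()"
```

```text
clock: 1.85
eef_pos: [411.0, -292.0, 254.0]
tool_rot: [3.133, -0.003, -0.146]
force: [0.3, 0.8, -1.1]
width: 0.0
t 1.85 board -47.4 -461.2 z 254.0 yaw [179.5  -0.2  -8.4] F [ 0.3  0.8 -1.1] w 0.0 q [ 0.45  0.39  0.15  1.9  -0.07  0.85 -1.08]
```

```bash
python3 -m crank '[[[0.3,-1,0,0,0,-0.4],[0.3,-1,0,0,0,0],[0,-1,0,0,0,0],[0,-1,0,0,0,0],[0,-1,0,0,0,0],[0,-1,0,0,0,0],[0,-1,0,0,0,0],[0,-1,0,0,0,0],[0,-1,0,0,0,0],[0,-1,0,0,0,0],[0,-1,0,0,0,0],[0,-1,0,0,0,0]]]'
python3 -c "from h import *;st()"
```

```text
clock: 2.85
eef_pos: [469.3, 82.1, 254.1]
tool_rot: [3.133, -0.012, -0.102]
force: [1.4, 0.2, 0.2]
width: 0.2
t 2.85 board -28.5 -83.1 z 254.1 yaw [179.5  -0.7  -5.8] F [1.4 0.2 0.2] w 0.2 q [-0.28  0.35  0.05  1.97 -0.01  0.82 -1.9 ]
```

```bash
python3 -m crank '[[[-0.2,-1,0,0,0,0],[-0.2,-1,0,0,0,0],[-0.2,-1,0.5,0,0,0],[-0.2,-1,0.8,0,0,0],[-0.2,-0.9,0.8,0,0,0],[0,-0.8,0.9,0,0,0],[0,0,0.2,0,0,0],[0,0,0,0,0,0]]]'
python3 - <<'E'
from h import *
from cell import ctrl
st()
p=ctrl.get_image("wrist"); cv2.imwrite("pics/w1.png",p["color"][:,:,::-1])
for q in("short_tube","cover_box"): print(q,[(round(d["conf"],2),[round(float(v)) for v in d["extent"]]) for d in ctrl.search_frame(q,p)])
E
```

```text
clock: 3.52
eef_pos: [459.8, 274.2, 156.2]
tool_rot: [-3.139, -0.022, -0.091]
force: [0.7, 0.9, 0.2]
width: -0.3
t 3.52 board -58.0 107.0 z 156.2 yaw [-179.9   -1.3   -5.2] F [0.7 0.9 0.2] w -0.3 q [-0.61  0.56  0.02  1.93  0.    0.63 -2.26]
short_tube [(0.97, [335, 178, 84, 34]), (0.92, [142, 111, 54, 92])]
cover_box [(0.62, [450, 188, 40, 46])]
```

View pics/w1.png

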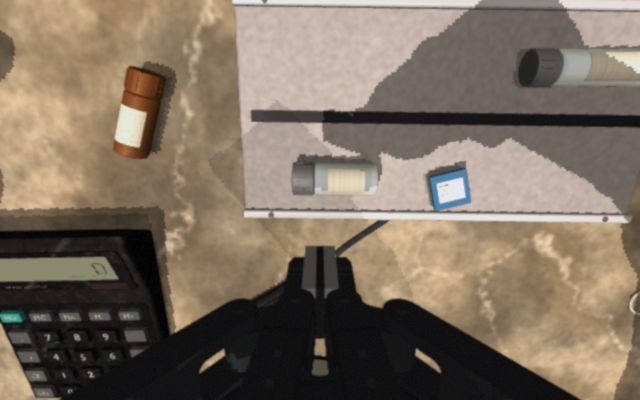

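```bash
cat >>h.py <<'E'
def tubes(p):
    """line from this picture, tubes relative to it (line coordinates) and in nominal board coordinates"""
    C=cloud(p); ok=p["depth"]>0; N=(C[...,:2]-O)@np.array([EX,EY]).T
    dark=(ok&(p["color"].max(-1)<60)&(abs(N[...,0])<14)&(abs(N[...,1])<165)&(C[...,2]<16))
    v,u=np.nonzero(dark); f=None
    if len(u)>50:
        P=np.array([back(p,a,b,8)[:2] for a,b in zip(u,v)]); P=(P-O)@np.array([EX,EY]).T
        f=np.polyfit(P[:,1],P[:,0],1); r=P[:,0]-np.polyval(f,P[:,1]); k=abs(r)<6; f=np.polyfit(P[k,1],P[k,0],1)
        print("line x=",f.round(4),"px",len(u),"y",P[:,1].min().round(),P[:,1].max().round())
    m=ok&(abs(N[...,0])<80)&(abs(N[...,1])<172)&(C[...,2]>20)&(C[...,2]<45)
    n,l,s,_=cv2.connectedComponentsWithStats(m.astype(np.uint8))
    for i in range(1,n):
        if s[i,4]<60: continue
        k=l==i; P=N[k]; h=C[...,2][k]; z=np.percentile(h,97)
        # fit cylinder ridge: h = z0 - (x-a-b y)^2/28
        from scipy.optimize import least_squares
        yc=(P[:,1].max()+P[:,1].min())/2
        R=least_squares(lambda q:(q[2]+np.sqrt(np.clip(196-(P[:,0]-q[0]-q[1]*(P[:,1]-yc))**2,0,None))-h),[P[:,0].mean(),0,22],loss="soft_l1")
        print("blob n",s[i,4],"y",P[:,1].min().round(1),P[:,1].max().round(1),"x",P[:,0].min().round(1),P[:,0].max().round(1),"top",z.round(1),"axis x",R.x.round(2),"rms",np.sqrt(np.mean(R.fun**2)).round(1), "rel line",(R.x[0]-np.polyval(f,yc)).round(1) if f is not None else None)
E
python3 - <<'E'
from h import *
from cell import ctrl
for n in("wrist","top"): print(n);tubes(ctrl.get_image(n))
E
```

```text
wrist
line x= [0.0012 0.2784] px 3600 y -163.0 128.0
blob n 4448 y -139.0 -48.3 x 25.8 54.7 top 35.9 axis x [ 4.043e+01 -2.000e-02  2.078e+01] rms 2.2 rel line 40.3
blob n 2758 y 60.7 130.6 x -62.9 -35.0 top 35.7 axis x [-49.56  -0.    20.86] rms 1.0 rel line -50.0
blob n 1328 y -20.9 16.4 x -76.0 -38.7 top 24.3 axis x [-5.643e+01 -1.000e-02  1.150e+01] rms 4.6 rel line -56.7
top
line x= [-0.0032 -0.2848] px 87 y -163.0 -77.0
blob n 353 y -149.3 -51.2 x 23.3 51.7 top 39.4 axis x [ 3.908e+01 -3.000e-02  2.141e+01] rms 3.0 rel line 39.0
```

```bash
python3 -m crank '[[[0.05,0.37,0.6,0,-0.2,0.13],[0,0,0.8,0,0,0],[0,0,0.8,0,0,0],[0,0,0.8,0,0,0],[0,0,0.4,0,0,0],[0,0,0.1,0,0,0],[0,0,0,0,0,0]]]'
python3 -c "from h import *;st()"
```

```text
clock: 4.35
eef_pos: [474.1, 256.8, 60.5]
tool_rot: [-3.127, -0.023, -0.124]
force: [0.2, 0.1, 0.1]
width: -0.1
t 4.35 board -42.0 91.2 z 60.5 yaw [-179.1   -1.3   -7.1] F [0.2 0.1 0.1] w -0.1 q [-0.56  0.72  0.01  1.99 -0.01  0.41 -2.23]
```

```bash
python3 -m crank '[[[-0.5,-0.15,0,0,-0.2,-0.18],[0,0,0.3,0,0,0],[0,0,0,0,0,0],[0,0,0,0,0,0]]]'
python3 -c "from h import *;st()"
```

```text
clock: 4.68
eef_pos: [460.9, 264.2, 54.6]
tool_rot: [-3.123, -0.005, -0.105]
force: [0.7, -0.1, 0.8]
width: 0.1
t 4.68 board -55.9 97.2 z 54.6 yaw [-178.9   -0.3   -6. ] F [ 0.7 -0.1  0.8] w 0.1 q [-0.56  0.73 -0.01  2.   -0.02  0.4  -2.23]
```

```bash
python3 -m crank '[[[-0.05,0,0.3,-0.18,0,0],[0,0,0.2,0,0,0],[0,0,0.05,0,0,0]]]'
python3 -c "from h import *;st()"
```

```text
clock: 4.93
eef_pos: [460.5, 265.4, 38.3]
tool_rot: [-3.141, -0.008, -0.104]
force: [0.3, -0.2, 0.6]
width: 0.1
t 4.93 board -56.3 98.3 z 38.3 yaw [-180.    -0.5   -6. ] F [ 0.3 -0.2  0.6] w 0.1 q [-0.59  0.76  0.01  2.   -0.01  0.38 -2.24]
```

```bash
python3 -m crank '[[[0,0,0.1,0,0,0],[0,0,0,0,0,0]]]'
python3 -c "from h import *;st()"
```

```text
clock: 5.1
eef_pos: [461.6, 265.8, 35.9]
tool_rot: [-3.141, -0.01, -0.104]
force: [-0.7, -2.2, 6.5]
width: -0.1
t 5.1 board -55.3 98.8 z 35.9 yaw [-180.    -0.6   -6. ] F [-0.7 -2.2  6.5] w -0.1 q [-0.59  0.76  0.01  2.   -0.01  0.37 -2.24]
```

```bash
python3 -m crank '[[[0.15,0,0.03,0,0,0],[0.2,0,0.03,0,0,0],[0.2,0,0.03,0,0,0]]]'
python3 -c "from h import *;st()"
```

```text
clock: 5.35
eef_pos: [479.6, 263.9, 35.9]
tool_rot: [-3.141, -0.014, -0.103]
force: [0.3, -1.6, 9.5]
width: 0.1
t 5.35 board -37.3 98.8 z 35.9 yaw [-180.    -0.8   -5.9] F [ 0.3 -1.6  9.5] w 0.1 q [-0.57  0.77  0.01  1.96 -0.    0.4  -2.23]
```

```bash
python3 -m crank '[[[0.15,0,0.02,0,0,0],[0,0,0,0,0,0],[0,0,-0.5,0,0,0],[0,0,-0.6,0,0,0],[0,0,0,0,0,0],[0,0,0,0,0,0]]]'
python3 - <<'E'
from h import *
from cell import ctrl
st(); tubes(ctrl.get_image("wrist"))
E
```

```text
clock: 5.85
eef_pos: [484.8, 262.3, 68.3]
tool_rot: [3.141, -0.014, -0.105]
force: [-0.2, 0.1, -0.4]
width: 0.2
t 5.85 board -31.9 97.8 z 68.3 yaw [180.   -0.8  -6. ] F [-0.2  0.1 -0.4] w 0.2 q [-0.56  0.72  0.01  1.94 -0.    0.47 -2.23]
line x= [0.0004 0.3687] px 5852 y -98.0 137.0
blob n 2545 y -73.8 -47.9 x 25.7 54.0 top 35.4 axis x [ 3.981e+01 -2.000e-02  1.992e+01] rms 4.3 rel line 39.5
blob n 5102 y 60.7 130.9 x -49.1 -21.2 top 35.5 axis x [-3.595e+01 -1.000e-02  2.080e+01] rms 1.1 rel line -36.3
blob n 2375 y -20.7 16.6 x -76.4 -38.5 top 24.1 axis x [-5.675e+01  3.000e-02  1.153e+01] rms 4.8 rel line -57.1
```

```bash
python3 -m crank '[[[-0.38,0.05,0,0,-0.13,0],[0,0,0,0,0,0],[0,0,0.5,0,0,0],[0,0,0.3,0,0,0],[0,0,0.05,0,0,0]]]'
python3 -c "from h import *;st()"
```

```text
clock: 6.32
eef_pos: [469.7, 261.8, 39.5]
tool_rot: [3.139, 0.004, -0.104]
force: [0.3, 0.4, -0.1]
width: 0.1
t 6.32 board -46.9 95.7 z 39.5 yaw [179.9   0.3  -6. ] F [ 0.3  0.4 -0.1] w 0.1 q [-0.56  0.76  0.    1.97 -0.01  0.41 -2.23]
```

```bash
python3 -m crank '[[[0.12,0,0,0,0,0],[0,0,0.12,0,0,0],[0,0,0.02,0,0,0]]]'
python3 -c "from h import *;st()"
```

```text
clock: 6.57
eef_pos: [474.5, 261.0, 35.9]
tool_rot: [3.139, 0.003, -0.104]
force: [-0.6, -1.5, 8.6]
width: 0.1
t 6.57 board -42.0 95.4 z 35.9 yaw [179.9   0.2  -6. ] F [-0.6 -1.5  8.6] w 0.1 q [-0.56  0.77  0.    1.96 -0.01  0.41 -2.22]
```

```bash
python3 -m crank '[[[0.15,0,0.03,0,0,0],[0.2,0,0.03,0,0,0],[0.2,0,0.03,0,0,0],[0.2,0,0.03,0,0,0],[0.1,0,0.02,0,0,0],[0,0,0,0,0,0],[0,0,-0.5,0,0,0],[0,0,-0.6,0,0,0],[0,0,0,0,0,0],[0,0,0,0,0,0]]]'
python3 - <<'E'
from h import *
from cell import ctrl
st(); tubes(ctrl.get_image("wrist"))
E
```

```text
clock: 7.4
eef_pos: [505.2, 257.2, 68.5]
tool_rot: [3.141, -0.002, -0.107]
force: [0.7, 0.6, -0.5]
width: -0.1
t 7.4 board -11.1 94.9 z 68.5 yaw [ 1.799e+02 -1.000e-01 -6.100e+00] F [ 0.7  0.6 -0.5] w -0.1 q [-0.52  0.74  0.    1.88 -0.    0.52 -2.2 ]
line x= [-0.0006  0.4856] px 5614 y -107.0 156.0
blob n 3079 y -82.7 -47.9 x 25.5 54.2 top 35.4 axis x [ 3.996e+01 -1.000e-02  2.014e+01] rms 3.7 rel line 39.4
blob n 4779 y 60.6 130.7 x -31.9 -4.5 top 35.3 axis x [-19.29  -0.    20.69] rms 1.1 rel line -19.7
blob n 2176 y -20.9 16.2 x -75.9 -38.7 top 24.1 axis x [-5.642e+01  2.000e-02  1.155e+01] rms 4.8 rel line -56.9
```

```bash
python3 -m crank '[[[-0.36,0,0,0,0,0],[0,0,0,0,0,0],[0,0,0.5,0,0,0],[0,0,0.3,0,0,0],[0,0,0.03,0,0,0],[0,0,0.08,0,0,0]]]'
python3 -c "from h import *;st()"
```

```text
clock: 7.95
eef_pos: [493.9, 258.3, 37.4]
tool_rot: [3.139, -0.0, -0.106]
force: [-0.1, -0.6, 0.4]
width: 0.2
t 7.95 board -22.4 94.8 z 37.4 yaw [179.9  -0.   -6.1] F [-0.1 -0.6  0.4] w 0.2 q [-0.54  0.78  0.    1.92 -0.    0.44 -2.21]
```

```bash
python3 -m crank '[[[-0.14,0,-0.05,0,0,0],[0,0,0,0,0,0],[0,0,0.12,0,0,0],[0,0,0.03,0,0,0]]]'
python3 -c "from h import *;st()"
```

```text
clock: 8.28
eef_pos: [491.4, 258.4, 35.9]
tool_rot: [3.14, -0.003, -0.107]
force: [0.6, -1.3, 7.2]
width: -0.1
t 8.28 board -24.9 94.6 z 35.9 yaw [179.9  -0.2  -6.2] F [ 0.6 -1.3  7.2] w -0.1 q [-0.54  0.78  0.01  1.93 -0.    0.43 -2.21]
```

```bash
python3 -m crank '[[[0.15,0,0.03,0,0,0],[0.2,0,0.03,0,0,0],[0.2,0,0.03,0,0,0],[0.12,0,0.03,0,0,0],[0,0,0,0,0,0],[0,0,-0.5,0,0,0],[0,0,-0.6,0,0,0],[0,0,0,0,0,0],[0,0,0,0,0,0]]]'
python3 - <<'E'
from h import *
from cell import ctrl
st(); tubes(ctrl.get_image("wrist"))
E
```

```text
clock: 9.03
eef_pos: [517.1, 255.6, 69.2]
tool_rot: [-3.141, -0.01, -0.11]
force: [0.2, 0.0, 0.4]
width: -0.2
t 9.03 board 0.9 94.4 z 69.2 yaw [-180.    -0.6   -6.3] F [0.2 0.  0.4] w -0.2 q [-0.51  0.74  0.01  1.86  0.    0.53 -2.19]
line x= [0.0054 0.8897] px 4229 y -111.0 164.0
blob n 3293 y -87.0 -47.8 x 25.8 54.2 top 35.4 axis x [ 4.003e+01 -1.000e-02  2.023e+01] rms 3.5 rel line 39.5
blob n 4870 y 60.7 130.7 x -18.6 8.5 top 35.3 axis x [-5.94 -0.   20.71] rms 1.1 rel line -7.3
blob n 1989 y -20.8 16.5 x -73.9 -38.5 top 24.1 axis x [ 49.28 232.38  22.9 ] rms 0.9 rel line 48.4
```

```bash
python3 -m crank '[[[-0.36,0,0,0,0,-0.05],[0,0,0,0,0,0],[0,0,0.5,0,0,0],[0,0,0.3,0,0,0],[0,0,0.03,0,0,0],[0,0,0.08,0,0,0],[0,0,0.06,0,0,0]]]'
python3 -c "from h import *;st()"
```

```text
clock: 9.67
eef_pos: [502.5, 256.8, 35.7]
tool_rot: [3.14, -0.005, -0.102]
force: [-1.4, -0.2, 15.5]
width: -0.1
t 9.67 board -13.7 94.2 z 35.7 yaw [179.9  -0.3  -5.8] F [-1.4 -0.2 15.5] w -0.1 q [-0.53  0.79  0.    1.9   0.    0.45 -2.2 ]
```

```bash
python3 -m crank '[[[0.1,0,0,0,0,0],[0.13,0,0.02,0,0,0],[0.1,0,0.02,0,0,0],[0,0,0.01,0,0,0],[0,0,-0.3,0,0,0],[0,0,-0.9,0,0,0],[0,0,-0.9,0,0,0],[-0.5,0,-0.9,0,0,0],[-0.5,0,0,0,0,0],[0,0,0,0,0,0]]]'
python3 - <<'E'
from h import *
from cell import ctrl
st(); p=ctrl.get_image("wrist");tubes(p); cv2.imwrite("pics/w2.png",p["color"][:,:,::-1])
E
```

```text
clock: 10.5
eef_pos: [482.4, 258.5, 130.0]
tool_rot: [3.14, -0.005, -0.104]
force: [-1.3, -0.9, 0.2]
width: -0.0
t 10.5 board -33.9 93.8 z 130.0 yaw [179.9  -0.3  -6. ] F [-1.3 -0.9  0.2] w -0.0 q [-0.55  0.62  0.01  1.91  0.    0.61 -2.22]
line x= [0.002  0.4553] px 3268 y -157.0 57.0
blob n 4817 y -133.4 -48.3 x 25.6 54.7 top 35.8 axis x [ 4.036e+01 -2.000e-02  2.078e+01] rms 2.3 rel line 40.1
blob n 3594 y 60.7 130.8 x -13.7 14.2 top 35.4 axis x [ 0.04 -0.   20.66] rms 0.8 rel line -0.6
blob n 1487 y -21.2 16.3 x -76.3 -38.3 top 24.2 axis x [-5.693e+01  2.000e-02  1.155e+01] rms 4.7 rel line -57.4
```

View pics/w2.png

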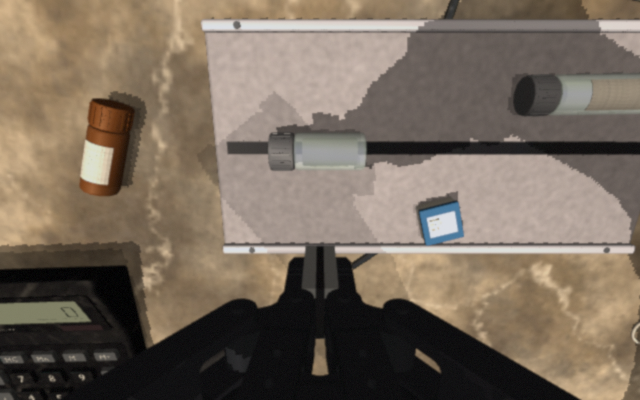

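```bash
python3 -m crank '[[[0.3,0.5,0,0,0,0],[0.4,0.9,0,0,0,0],[0.4,0.9,0,0,0,0],[0.4,0.9,0,0,0,0],[0.4,0.9,0,0,0,0],[0.3,0.9,0,0,0,0],[0,0.7,0,0,0,0],[0,0,0,0,0,0],[0,0,0,0,0,0]]]'
python3 - <<'E'
from h import *
from cell import ctrl
st(); p=ctrl.get_image("wrist");tubes(p)
E
```

```text
clock: 11.3
eef_pos: [540.8, 74.0, 126.6]
tool_rot: [3.141, -0.009, -0.101]
force: [-0.3, 0.3, 0.4]
width: 0.1
t 11.3 board 43.4 -83.7 z 126.6 yaw [180.   -0.5  -5.8] F [-0.3  0.3  0.4] w 0.1 q [-0.17  0.62 -0.03  1.92  0.03  0.6  -1.89]
line x= [0.002  0.7974] px 2148 y -163.0 164.0
blob n 4790 y -149.3 -49.7 x 26.3 55.6 top 35.7 axis x [ 4.056e+01 -2.000e-02  2.090e+01] rms 0.9 rel line 40.0
blob n 3278 y 60.1 131.0 x -12.1 14.7 top 35.3 axis x [ 0.13 -0.   20.48] rms 2.3 rel line -0.9
blob n 446 y -15.7 15.9 x -59.2 -38.6 top 24.0 axis x [-51.23  61.8   22.7 ] rms 1.5 rel line -52.0
```

```bash
python3 -m crank '[[[0.1,0.5,0.2,0,-0.08,0],[0,0,0.6,0,0,0],[0,0,0.7,0,0,0],[0,0,0.6,0,0,0],[0,0,0.3,0,0,0],[0,0,0.05,0,0,0],[0,0,0,0,0,0]]]'
python3 -c "from h import *;st()"
```

```text
clock: 11.93
eef_pos: [544.9, 66.4, 49.7]
tool_rot: [-3.138, -0.002, -0.09]
force: [0.3, -0.4, -0.1]
width: -0.2
t 11.93 board 48.3 -90.7 z 49.7 yaw [-1.798e+02 -1.000e-01 -5.200e+00] F [ 0.3 -0.4 -0.1] w -0.2 q [-0.15  0.75 -0.03  1.94  0.04  0.45 -1.87]
```

```bash
python3 -m crank '[[[0,0.3,0.1,0,0,0.12],[0,0,0.2,0,0,0],[0,0,0.08,0,0,0],[0,0,0.03,0,0,0]]]'
python3 -c "from h import *;st()"
```

```text
clock: 12.27
eef_pos: [545.9, 58.0, 38.7]
tool_rot: [-3.137, -0.006, -0.102]
force: [-0.8, 0.2, 0.4]
width: 0.3
t 12.27 board 50.2 -99.0 z 38.7 yaw [-179.7   -0.3   -5.9] F [-0.8  0.2  0.4] w 0.3 q [-0.14  0.77 -0.03  1.95  0.04  0.42 -1.87]
```

```bash
python3 -m crank '[[[-0.1,0,0,0,0,0],[0,0,0.1,0,0,0],[0,0,0.02,0,0,0]]]'
python3 -c "from h import *;st()"
```

```text
clock: 12.52
eef_pos: [543.7, 58.3, 36.1]
tool_rot: [-3.136, -0.008, -0.103]
force: [0.1, -0.2, 2.9]
width: 0.1
t 12.52 board 48.0 -99.0 z 36.1 yaw [-179.7   -0.5   -5.9] F [ 0.1 -0.2  2.9] w 0.1 q [-0.14  0.77 -0.03  1.96  0.04  0.4  -1.87]
```

```bash
python3 -m crank '[[[-0.15,0,0.03,0,0,0],[-0.2,0,0.03,0,0,0],[-0.2,0,0.03,0,0,0],[-0.15,0,0.03,0,0,0],[0,0,0,0,0,0],[0,0,-0.5,0,0,0],[0,0,-0.6,0,0,0],[0,0,0,0,0,0],[0,0,0,0,0,0]]]'
python3 - <<'E'
from h import *
from cell import ctrl
st(); tubes(ctrl.get_image("wrist"))
E
```

```text
clock: 13.27
eef_pos: [524.8, 59.9, 69.8]
tool_rot: [-3.135, -0.019, -0.104]
force: [0.1, -0.3, -0.3]
width: -0.1
t 13.27 board 29.0 -99.3 z 69.8 yaw [-179.6   -1.1   -5.9] F [ 0.1 -0.3 -0.3] w -0.1 q [-0.15  0.7  -0.03  2.01  0.04  0.42 -1.88]
line x= [-2.000e-04  8.936e-01] px 3320 y -163.0 68.0
blob n 7838 y -150.0 -49.8 x 18.4 47.5 top 35.6 axis x [ 3.225e+01 -2.000e-02  2.083e+01] rms 0.9 rel line 31.3
blob n 2959 y 59.6 102.2 x -13.3 14.6 top 35.1 axis x [ 0.25 -0.   20.12] rms 3.3 rel line -0.6
blob n 399 y -14.2 15.6 x -54.9 -37.9 top 23.9 axis x [-30.27  71.    22.65] rms 1.3 rel line -31.2
```

```bash
python3 -m crank '[[[0.36,0,0,-0.06,-0.18,0],[0,0,0,0,0,0],[0,0,0.5,0,0,0],[0,0,0.3,0,0,0],[0,0,0.03,0,0,0],[0,0,0.05,0,0,0]]]'
python3 -c "from h import *;st()"
```

```text
clock: 13.82
eef_pos: [532.7, 58.9, 39.4]
tool_rot: [3.141, 0.005, -0.103]
force: [0.8, -0.5, -0.3]
width: 0.0
t 13.82 board 37.0 -99.5 z 39.4 yaw [180.    0.3  -5.9] F [ 0.8 -0.5 -0.3] w 0.0 q [-0.15  0.76 -0.03  1.97  0.04  0.41 -1.88]
```

```bash
python3 -m crank '[[[0.12,0,0,0,0,-0.06],[0,0,0.1,0,0,0],[0,0,0.05,0,0,0]]]'
python3 -c "from h import *;st()"
```

```text
clock: 14.07
eef_pos: [537.0, 58.4, 35.5]
tool_rot: [3.141, 0.003, -0.096]
force: [0.8, -1.2, 14.1]
width: 0.1
t 14.07 board 41.3 -99.6 z 35.5 yaw [180.    0.2  -5.5] F [ 0.8 -1.2 14.1] w 0.1 q [-0.14  0.77 -0.03  1.96  0.05  0.41 -1.87]
```

```bash
python3 -m crank '[[[-0.15,0,0.02,0,0,0.04],[-0.2,0,0.03,0,0,0.05],[-0.2,0,0.03,0,0,0.05],[-0.2,0,0.03,0,0,0.05],[-0.2,0,0.03,0,0,0.05],[-0.1,0,0.02,0,0,0],[0,0,0,0,0,0],[0,0,-0.5,0,0,0],[0,0,-0.6,0,0,0],[0,0,0,0,0,0],[0,0,0,0,0,0]]]'
python3 - <<'E'
from h import *
from cell import ctrl
st(); tubes(ctrl.get_image("wrist"))
E
```

```text
clock: 14.98
eef_pos: [510.6, 60.7, 69.8]
tool_rot: [-3.14, -0.012, -0.125]
force: [0.4, 0.3, 0.0]
width: -0.1
t 14.98 board 14.8 -100.1 z 69.8 yaw [-179.9   -0.7   -7.1] F [0.4 0.3 0. ] w -0.1 q [-0.16  0.69 -0.02  2.04  0.03  0.41 -1.9 ]
line x= [0.0142 0.3692] px 2485 y -163.0 68.0
blob n 7936 y -150.1 -50.2 x 6.3 35.6 top 35.4 axis x [ 2.026e+01 -2.000e-02  2.073e+01] rms 0.9 rel line 21.3
blob n 2761 y 59.5 97.4 x -13.4 14.7 top 35.2 axis x [ 0.28  0.   20.09] rms 3.5 rel line -1.2
blob n 1079 y -17.1 16.3 x -64.9 -38.3 top 23.9 axis x [-50.43  -0.34   9.75] rms 1.2 rel line -50.8
```

```bash
python3 -m crank '[[[0.5,0,0,0,-0.1,-0.15],[0,0,0,0,0,0],[0,0,0.5,0,0,0],[0,0,0.3,0,0,0],[0,0,0.03,0,0,0],[0,0,0.05,0,0,0]]]'
python3 -c "from h import *;st()"
```

```text
clock: 15.53
eef_pos: [523.5, 58.9, 39.5]
tool_rot: [-3.141, 0.003, -0.109]
force: [0.6, -0.6, 1.4]
width: 0.2
t 15.53 board 27.8 -100.5 z 39.5 yaw [-180.     0.2   -6.3] F [ 0.6 -0.6  1.4] w 0.2 q [-0.15  0.75 -0.02  2.    0.04  0.39 -1.88]
```

```bash
python3 -m crank '[[[0.02,0,0.1,0,0,-0.05],[0,0,0.05,0,0,0],[-0.15,0,0.02,0,0,0.03],[-0.2,0,0.03,0,0,0.03],[-0.2,0,0.03,0,0,0.03],[-0.2,0,0.03,0,0,0.03],[-0.1,0,0.02,0,0,0],[0,0,0,0,0,0],[0,0,-0.5,0,0,0],[0,0,-0.6,0,0,0],[0,0,0,0,0,0],[0,0,0,0,0,0]]]'
python3 - <<'E'
from h import *
np.set_printoptions(suppress=True)
from cell import ctrl
st(); tubes(ctrl.get_image("wrist"))
E
```

```text
clock: 16.53
eef_pos: [503.7, 60.8, 70.0]
tool_rot: [-3.14, -0.011, -0.117]
force: [0.1, 0.0, -0.2]
width: 0.1
t 16.53 board 8.0 -100.7 z 70.0 yaw [-179.9   -0.6   -6.7] F [ 0.1  0.  -0.2] w 0.1 q [-0.16  0.68 -0.02  2.05  0.03  0.4  -1.9 ]
line x= [0.0013 0.6399] px 2090 y -163.0 68.0
blob n 7796 y -150.0 -50.0 x -2.7 25.9 top 35.4 axis x [10.8  -0.02 20.67] rms 0.9 rel line 10.3
blob n 2619 y 59.0 93.3 x -13.2 14.7 top 35.1 axis x [ 0.28 -0.   19.99] rms 3.6 rel line -0.5
blob n 1575 y -19.2 15.5 x -73.1 -38.0 top 24.0 axis x [-53.25  -0.3   10.7 ] rms 2.9 rel line -53.9
```

```bash
python3 -m crank '[[[0.42,0,0,0,-0.1,-0.1],[0,0,0,0,0,0],[0,0,0.5,0,0,0],[0,0,0.3,0,0,0],[0,0,0.03,0,0,0],[0,0,0.05,0,0,0]]]'
python3 -c "from h import *;st()"
```

```text
clock: 17.08
eef_pos: [513.9, 59.4, 39.9]
tool_rot: [-3.14, 0.004, -0.106]
force: [0.3, -0.1, 0.3]
width: 0.1
t 17.08 board 18.3 -101.0 z 39.9 yaw [-179.9    0.2   -6.1] F [ 0.3 -0.1  0.3] w 0.1 q [-0.15  0.75 -0.02  2.02  0.04  0.37 -1.88]
```

```bash
python3 -m crank '[[[0.02,0,0.1,0,0,0],[0,0,0.06,0,0,0],[-0.15,0,0.02,0,0,0],[-0.2,0,0.03,0,0,0],[-0.2,0,0.03,0,0,0],[-0.2,0,0.03,0,0,0],[-0.1,0,0.02,0,0,0],[0,0,0,0,0,0],[0,0,-0.5,0,0,0],[0,0,-0.6,0,0,0],[0,0,0,0,0,0],[0,0,0,0,0,0]]]'
python3 - <<'E'
from h import *
np.set_printoptions(suppress=True)
from cell import ctrl
st(); tubes(ctrl.get_image("wrist"))
E
```

```text
clock: 18.08
eef_pos: [494.4, 61.2, 70.1]
tool_rot: [-3.139, -0.011, -0.108]
force: [0.3, -0.9, -0.3]
width: 0.1
t 18.08 board -1.4 -101.3 z 70.1 yaw [-179.9   -0.6   -6.2] F [ 0.3 -0.9 -0.3] w 0.1 q [-0.17  0.67 -0.02  2.08  0.04  0.38 -1.9 ]
line x= [-0.0009  0.7127] px 2225 y -163.0 68.0
blob n 7848 y -150.4 -49.9 x -12.4 16.6 top 35.4 axis x [ 1.3  -0.02 20.68] rms 0.9 rel line 0.5
blob n 2445 y 59.1 91.2 x -13.0 14.7 top 35.1 axis x [ 0.24 -0.01 19.91] rms 3.7 rel line -0.4
blob n 2064 y -21.5 16.2 x -76.5 -38.3 top 24.0 axis x [-55.67  -0.02  11.43] rms 4.7 rel line -56.4
```

```bash
python3 -m crank '[[[0,0,-0.9,0,0,0],[0,0,-0.9,0,0,0],[0,0,-0.9,0,0,0],[-0.4,0.3,-0.9,0,0,0],[-0.4,0.3,0,0,0,0],[-0.4,0,0,0,0,0],[0,0,0,0,0,0],[0,0,0,0,0,0]]]'
python3 - <<'E'
from h import *
np.set_printoptions(suppress=True)
from cell import ctrl
st(); p=ctrl.get_image("wrist"); tubes(p); cv2.imwrite("pics/w3.png",p["color"][:,:,::-1])
t=ctrl.get_image("top")
print([(q,[(round(d["conf"],2),[round(float(v)) for v in d["extent"]]) for d in ctrl.search_frame(q,t)]) for q in("timer","marker")])
E
```

```text
clock: 18.8
eef_pos: [453.9, 46.6, 177.0]
tool_rot: [-3.141, -0.004, -0.107]
force: [-0.1, -0.6, 0.2]
width: -0.3
t 18.8 board -40.1 -120.0 z 177.0 yaw [-180.    -0.2   -6.2] F [-0.1 -0.6  0.2] w -0.3 q [-0.14  0.44 -0.03  2.1   0.03  0.6  -1.87]
line x= [0.0022 0.446 ] px 839 y -164.0 164.0
blob n 3868 y -150.6 -50.3 x -13.4 16.2 top 35.5 axis x [ 1.35 -0.02 20.65] rms 0.9 rel line 1.1
blob n 2911 y 59.7 131.1 x -13.6 14.0 top 35.4 axis x [ 0.23 -0.   20.41] rms 2.4 rel line -0.4
blob n 1126 y -21.7 15.3 x -75.9 -38.5 top 24.3 axis x [749.95 196.21  22.93] rms 0.9 rel line 749.5
[('timer', []), ('marker', [(0.69, [226, 237, 42, 26])])]
```

View pics/w3.png

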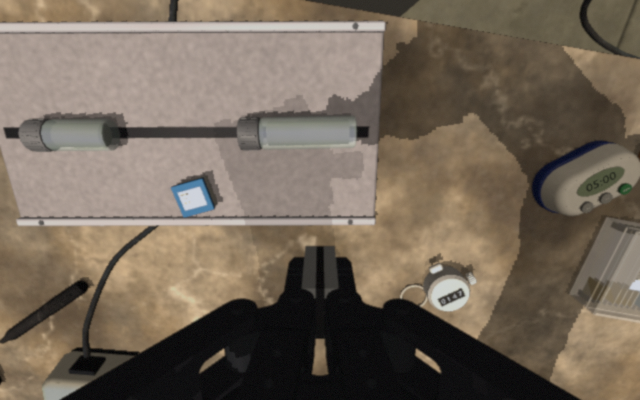

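The picture shows both tubes lying on the line: the short one at (70,133) and the long one at (297,132). The box (193,197), marker and timer (588,180) have not moved, and the hand is clear.

```bash
python3 -c "
from cell import ctrl
print(ctrl.finish_job())"
```

```text
the job is handed in; nothing more can be done
None
```

I rolled the short tube onto the line first, in four strokes with the shut fingertip on top. The long tube followed in four strokes. The job was handed in at about 19 s, and the highest contact force I read was about 16 N.

**Last wrist-camera check:**
- **Short tube:** its axis is about 0.4 mm from the middle of the line and parallel to it.
- **Long tube:** its axis is 0.5–1.1 mm from the middle, depending on the picture. It is still about 1° off parallel, because twisting the fingertip slightly during the strokes did not remove its starting angle.
- **Hand and forces:** the hand is about 140 mm above the tubes, and the force reading is near zero.
- **Other things:** the cover box measured in the same place throughout. The marker's top-camera position agrees with the first one within a few pixels. The top-camera search did not find the timer at the end; it shows standing in the wrist picture, but I did not measure its position.

I did not take a second picture to confirm that the tubes stayed still, but their positions barely changed between the last two measurements.

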